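# Put the microscope tools away in their shaped trays

## Robot

A 7-joint arm with a two-finger parallel gripper is mounted at the origin on the work surface. World frame = base frame: x ahead of the robot, y to its left, z up, the work surface at z = 0. Lengths are in m, angles in rad, forces in N, time in s.
With the tool pointing down it reaches from about 0.4 to 0.9 m from the base axis. Payload 5.5 kg.
Tool frame: the origin (TCP) lies midway between the tips of the shut fingers; the grasp point (between the pads) lies 19 mm behind it; z points along the fingers, y is the line along which they close (so a half turn about z gives the same grasp; the last joint's range is limited). The gripper opens to 92 mm and grips with 3 to 60 N. Pads are 19 mm wide; open, the fingers measure 130 mm over their backs; the gripper's body (75 mm by 190 mm) begins 47 mm behind the grasp point.
Start: joints at [1.416, 0.501, -0.427, 1.55, 0.221, 1.138, -0.21], TCP at [0.264, -0.594, 0.227] pointing down, gripper open.
Joint ranges: [-2.88, 2.88], [-0.31, 2.03], [-1.54, 1.56], [0.2, 2.42], [-1.41, 4.55], [0.19, 2.02], [-2.57, 2.57]. Speed limits (rad/s): [2.57, 2.57, 3.14, 3.14, 3.14, 3.14, 3.14].

## Interface

Orientations are given as a unit quaternion [w, x, y, z].
In Python, from plant import bot gives the robot as it stands. The module is installed in compiled form; this text tells all that it offers.
- The arm moves only by the tool step_arm, never from a script. Its argument "deltas" is a list of rows, each a list of 2 entries, a list of its own where there are three numbers: the shift along the tool's x, y, z in m, then the turn about the tool's z in degrees. In form: [[[tx, ty, tz], yaw], ...]. A call has 1 to 12 rows; each row is the pose to reach, as a shift and turn from the pose commanded when the call began, along the tool's axes at that moment; what a row does not reach only later rows make up. A row lasts 1/8 s, in which the tool goes at most 62.5 mm and 10.7 degrees, less where a joint would pass 70% of its speed; a pose out of reach is approached as far as the arm can. A call with a gripper value outside its range is refused whole. "gripper" is the closure, from -1 (fully open) to 1 (shut), set as the call begins (left out, the last holds). The fingers move at their own pace and stop on an object; the grip force is fixed at half the most. Time passes only in rows, so rows that repeat a pose let the fingers close. It gives the time, the measured TCP pose, the force, the opening and the grip force at its end, in the units of the state.
- bot.get_state(): the state, without advancing time (a new reading comes with each control period).
- bot.camera(name): name is "scene" or "top" or "wrist"; returns a dict with "image" (480x640x3 uint8, red, green, blue), "z_map" (480x640 float32, m along the optical axis (not along the pixel's ray), 0 where there is no reading), "intrinsics" (3x3 intrinsics, pixels), "extrinsics" (4x4, takes a point from world to camera coordinates). Camera axes: x right, y up, looking along -z (the intrinsics and any distortion apply to the point x, -y, -z); pixel columns grow to the right and rows downward; lengths in m; the calibration is good to about 2 mm. The wrist camera is an equidistant fisheye: a pixel r from the principal point sees the ray r / f radians off the axis. A picture is of the moment at which its call begins.
- bot.finish_job(): hands the job in; it is judged then, once.
The state is a dict: "time_s": time; "qpos": joint angles; "joint_vel": joint speeds; "effort": joint torques, N m; "position": TCP position; "ee_rot": TCP orientation; "wrist_force": force on the tool from outside, world axes, zero at the start; "wrist_torque": the same for the moment, N m; "finger_gap": opening from 0.0 (shut) to 1.0 (fully open); "grip_force": force on a finger pad.
Only numpy, scipy, OpenCV 4.12 (cv2) and the standard library are available. Lean on these libraries where they do the work, as an engineer would, in place of code of your own. Each camera call takes 0.05 s, during which the arm holds its last target. There are 200 camera calls.

## Task

Put two tools from the sloped rest away in the white trays: lay the wide-bladed spatula and the T-shaped slide holder each flat in the tray whose compartment has its outline, fully down on the tray's floor with its head in the head pocket. Keep hold of each tool until it lies in its tray (do not drop it), and leave the spanner on the rest and everything else on the bench where it is.

Things in the scene. Friction and masses are not known exactly. Their poses are not given: they have to be found in the camera images.
- spatula: Flat spatula, 195 mm long, lying head up on the sloped rest. Black handle 110 x 20 mm, 14 mm thick, then a narrow steel shank and a thin steel blade 55 mm long and 46 mm wide (3 mm thick, level with the underside). Origin on the underside, on the centre line, 75 mm from the butt of the handle; x towards the blade (blade end at x = +120 mm), y across, z out of its upper face. 70 to 120 g.
- spatula_grip (a point): A good place to grip the spatula across its handle, near its balance point: 18 mm from the origin towards the blade, 9 mm above the underside; axes as the spatula's. The handle is 20 mm wide here.
- holder: T-shaped slide holder of plain aluminium, 150 mm long, 12 mm thick throughout, lying head up on the sloped rest. Stem 18 mm wide; crossbar (head) 90 mm wide and 20 mm deep. Origin on the underside, on the stem's centre line, 75 mm from the butt; x towards the crossbar (its far edge at x = +75 mm), y across, z out of its upper face. 90 to 180 g.
- holder_grip (a point): A good place to grip the slide holder across its stem, near its balance point: 18 mm from the origin towards the crossbar, 9 mm above the underside; axes as the holder's. The stem is 18 mm wide here.
- rest: Fixed grey tool rest, 280 mm wide, 130 mm high. Its flat face slopes at 27 degrees to the table, rising away from its front; a ledge 10 mm high along the lower edge carries the butts of the three tools (95 mm apart, in any order). Origin on the table under its middle; x from its low front to its high back, y along its width.
- spatula_tray_seat (a point): In the spatula's white fixed tray (221 x 90 mm, 17 mm high, on a black mat): where the spatula's origin belongs on the compartment floor, 7 mm over the table. x towards the head pocket, z up. Walls 10 mm over the floor: channel 30 mm wide, x = -80 to -20 mm; pocket 56 mm wide, x = 60 to 125 mm; between them no walls over the full width, for fingers. 5 mm play.
- holder_tray_seat (a point): In the slide holder's white fixed tray (176 x 124 mm, 17 mm high, on a black mat): where the holder's origin belongs on the compartment floor, 7 mm over the table. x towards the head pocket, z up. Walls 10 mm over the floor: channel 28 mm wide, x = -80 to -20 mm; pocket 100 mm wide, x = 50 to 80 mm; between them no walls over the full width, for fingers. 5 mm play.
- spanner: Flat steel open-ended spanner, 170 mm long, 14 mm wide, 8 mm thick, head 36 mm wide, lying on the sloped rest with the tools; it stays there. Origin on its underside, 75 mm from the butt; x towards the head.
- dish_a: Closed clear petri dish, 92 mm across, 16 mm high, near the robot; stays. Origin: centre of its underside.
- dish_b: Closed clear petri dish, 92 mm across, 16 mm high, beyond the trays; stays. Origin: centre of its underside.
- bottle: Amber bottle, 64 mm across, 150 mm high, beyond the rest; stays. Origin: centre of its underside.
- jar: White jar, 70 mm across, 80 mm high, on the robot's side of the rest; stays. Origin: centre of its underside.
- slide_box: Grey slide box 90 x 110 mm, 32 mm high, on the far side of the bench; stays. Origin: centre of its underside.
There are look-alikes about, which are no part of the job. Leave any turquoise look-alike of the holder alone. Leave any yellow look-alike of the part that bears spatula_tray_seat alone.

How it is judged:
By the outcome, as a careful person would: the job done as asked, in the order asked, and still so for the second after the job is handed in, with the robot touching nothing.
It also fails if it takes over 61 s, if anything falls off the work surface, if the arm or the gripper's body presses on something with over 40 N, if the wrist force passes 120 N, or if a joint passes its speed limit or range.

## Working session

There is one attempt and no reset: what is moved stays moved. The work goes in short steps, Python scripts to look and compute and a tool call to move; the robot and the scene stay as the last step left them, time stands still between calls to the robot, and variables do not carry over. Pictures are saved under pics/ and viewed, at most 10 in all, crops included, and the job is handed in when it is done.

Besides the shell and the picture viewer there is one more tool, called after "Call:" in YAML: its name, and indented under it one key for each argument. step_arm: Moves the arm, as the interface text tells. Its arguments: {"type":"object","properties":{"deltas":{"type":"array"},"gripper":{"type":"number"}},"required":["deltas"]}

```bash
mkdir -p pics; cat > h.py <<'E'
import numpy as np, cv2
from plant import bot
from scipy.spatial.transform import Rotation as R
def snap(n):
    c=bot.camera(n); np.savez('%s.npz'%n,**c); return c
def load(n): return dict(np.load('%s.npz'%n))
def cloud(c):
    "world points HxWx3 from pinhole z map"
    K=c['intrinsics'];E=c['extrinsics'];z=c['z_map']
    v,u=np.mgrid[0:480,0:640]
    p=np.stack([(u-K[0,2])/K[0,0]*z,-(v-K[1,2])/K[1,1]*z,-z],-1)
    return (p-E[:3,3])@E[:3,:3]
def rot(q): return R.from_quat(np.r_[q[1:],q[0]]).as_matrix()
E
python3 - <<'E'
from h import *
for n in ('scene','top'):
    c=snap(n); cv2.imwrite('pics/%s1.png'%n,c['image'][...,::-1]); print(n,c['intrinsics'],c['extrinsics'])
s=bot.get_state(); print(s)
E
```

```text
scene [[534.68492571   0.         318.27090766]
 [  0.         534.68492571 242.14080601]
 [  0.           0.           1.        ]] [[-0.61046263  0.79199704  0.00872196  0.22719828]
 [-0.47112951 -0.37194943  0.7998066   0.18089554]
 [ 0.63668859  0.48414287  0.60019441 -1.75337758]
 [ 0.          0.          0.          1.        ]]
top [[610.8236509    0.         330.60976526]
 [  0.         610.8236509  236.28623432]
 [  0.           0.           1.        ]] [[-0.02973068 -0.99946308  0.013771    0.08545793]
 [ 0.99824428 -0.02898269  0.05165618 -0.47242455]
 [-0.05122933  0.01528259  0.99856998 -1.80148436]
 [ 0.          0.          0.          1.        ]]
{'time_s': 0.1, 'qpos': array([ 1.4161836 ,  0.50179432, -0.4268314 ,  1.55131927,  0.22080414,
        1.13833311, -0.21031688]), 'joint_vel': array([-6.02618899e-05, -3.07133153e-03,  2.23746578e-04, -1.09920338e-03,
       -1.90219566e-03, -1.14731918e-03, -3.22628799e-04]), 'effort': array([-1.08919715e-02, -5.67875969e+01, -5.83832189e+00, -2.79916960e+01,
       -6.89227693e-02,  2.41032435e-02,  5.16591945e-05]), 'position': array([ 0.26346363, -0.59351722,  0.22576987]), 'ee_rot': array([-8.85663795e-04,  9.78252838e-01,  2.07414027e-01, -1.49407418e-04]), 'wrist_force': array([-0.73713943, -0.09858465,  1.02021182]), 'wrist_torque': array([-0.05904468, -0.02934148,  0.00620695]), 'grip_force': 0.0, 'finger_gap': 0.9973821799222758}
```

View pics/top1.png

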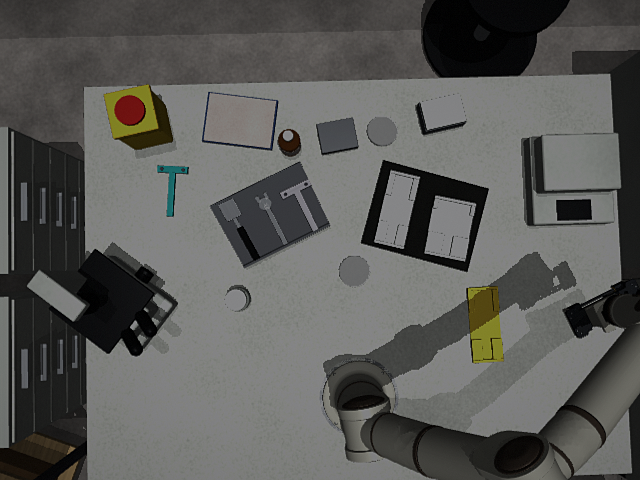

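View pics/scene1.png

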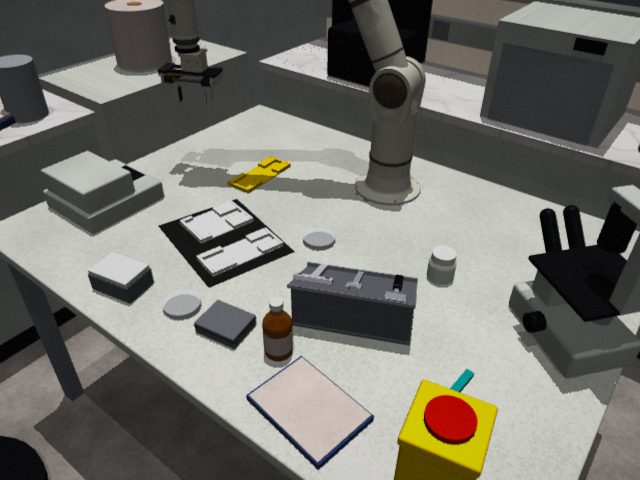

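The top view shows three tools on the grey rest: the black-handled spatula at (245,235), the spanner at (268,210) and a T-shaped holder at (302,200). The turquoise T at (172,190) and the yellow tray at (485,325) are look-alikes, so I'll leave them. The white trays are at (397,210) and (452,228). I'll check these in an enlarged crop.

```bash
python3 - <<'E'
from h import *
c=load('top'); im=c['image'][150:280,200:500,::-1]
im=cv2.resize(np.clip(im*1.6,0,255).astype(np.uint8),None,fx=2.6667,fy=2.6667,interpolation=cv2.INTER_CUBIC)
cv2.imwrite('pics/crop1.png',im)
P=cloud(c)
for u,v in [(230,210),(256,258),(245,240),(283,243),(268,205),(302,195),(315,230),(397,210),(452,228),(350,300),(430,180),(354,271),(289,140)]:
    print((u,v),P[v-1:v+2,u-1:u+2].reshape(-1,3).mean(0).round(4))
# plane of rest face
m=np.zeros((480,640),bool); cv2_m=np.zeros((480,640),np.uint8)
cv2.fillConvexPoly(cv2_m,np.array([[215,208],[298,166],[325,225],[250,262]]),1)
X=P[cv2_m>0]; z=c['z_map'][cv2_m>0]; X=X[z>0]
for i in range(8):
    A=np.c_[X[:,:2],np.ones(len(X))]; k=np.linalg.lstsq(A,X[:,2],rcond=None)[0]; r=X[:,2]-A@k
    X=X[(r<0.003)&(r>-0.004)] if i>2 else X[r<0.004]
print(k,np.degrees(np.arctan(np.hypot(*k[:2]))),np.degrees(np.arctan2(k[1],k[0])),len(X),r.std())
E
```

```text
(230, 210) [0.5512 0.3523 0.1158]
(256, 258) [0.4161 0.2896 0.0529]
(245, 240) [0.4676 0.3165 0.0826]
(283, 243) [0.4574 0.211  0.0464]
(268, 205) [0.563  0.2465 0.1082]
(302, 195) [0.567  0.1446 0.2842]
(315, 230) [0.4924 0.1169 0.0496]
(397, 210) [ 0.5294 -0.1034  0.2086]
(452, 228) [ 0.4892 -0.2915  0.0075]
(350, 300) [ 0.284   0.0193 -0.0017]
(430, 180) [ 0.6357 -0.2321  0.0029]
(354, 271) [0.3699 0.0057 0.0184]
(289, 140) [0.738  0.1808 0.1458]
[ 0.46128247  0.2169066  -0.21806262] 27.00954084901802 25.18408811480412 2176 0.0018830535614897134
```

View pics/crop1.png

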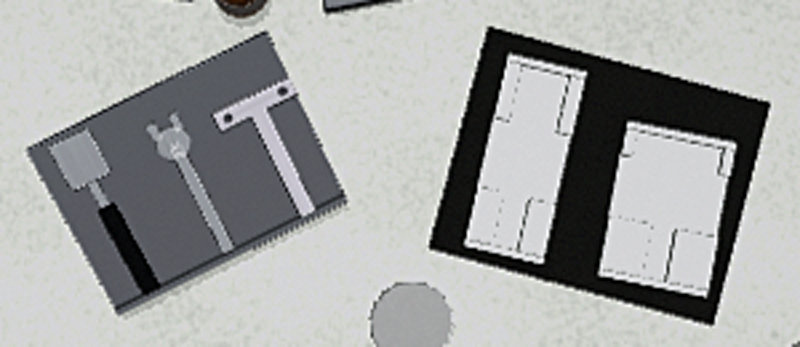

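The crop confirms it. The spatula (blade at crop (80,158), black handle at (130,250)) is on the left. The aluminium T (crossbar at (255,105), stem to (305,213)) is on the right, with the spanner between them. The left white tray (525,160) has the long narrow compartment for the spatula and the right one (670,210) has the wide T pocket. Both head pockets are at the top, towards +x. Next I'll rectify onto the known planes and measure.

```bash
cat >> h.py <<'E'
def rectify(c,o,a,b,na,nb,s=0.0005):
    "warp pinhole image to plane: px col->b, row->a (s m per px)"
    K=c['intrinsics'];E=c['extrinsics'];F=np.diag([1,-1,-1.])
    Hm=K@F@np.c_[E[:3,:3]@b*s,E[:3,:3]@a*s,E[:3,:3]@o+E[:3,3]]
    return cv2.warpPerspective(c['image'],Hm,(nb,na),flags=cv2.INTER_CUBIC|cv2.WARP_INVERSE_MAP)
def rects(m,n):
    cs,_=cv2.findContours(m.astype(np.uint8),cv2.RETR_EXTERNAL,cv2.CHAIN_APPROX_NONE)
    return [(cv2.minAreaRect(q),q) for q in sorted(cs,key=cv2.contourArea)[::-1][:n]]
E
python3 - <<'E'
from h import *
c=load('top')
# trays, plane z=.017, region x .38-.68, y .0 to -.42 ; cols -> -y, rows -> -x
o=np.array([.70,.0,.017]); im=rectify(c,o,np.array([-1.,0,0]),np.array([0,-1.,0]),700,900)
g=cv2.cvtColor(im,cv2.COLOR_RGB2GRAY); cv2.imwrite('pics/trays.png',g)
mat=np.zeros_like(g); 
w=(g>75)&(g<=255); blk=g<40
# mat hull
q=rects(blk,1)[0][1]; cv2.fillConvexPoly(mat,cv2.convexHull(q),1); mat=cv2.erode(mat,np.ones((9,9)))
for r,q in rects(w&(mat>0),2):
    bx=cv2.boxPoints(r); W=np.c_[.70-bx[:,1]*.0005,-bx[:,0]*.0005]
    d=[W[1]-W[0],W[2]-W[1]]; d=max(d,key=np.linalg.norm); d=d*np.sign(d[0])
    print('tray ctr',W.mean(0).round(4),'size',np.array(r[1])*.5,'heading',np.degrees(np.arctan2(d[1],d[0])).round(2))
k=np.array([0.46128247,0.2169066,-0.21806262]); n=np.r_[-k[:2],1];n/=np.linalg.norm(n)
u=np.r_[k[:2],k[:2]@k[:2]];u/=np.linalg.norm(u); v=np.cross(n,u)  # v left
p0=np.array([.50,.23,0]);p0[2]=k@np.r_[p0[:2],1]
print('n',n,'u',u,'v',v)
np.savez('rest.npz',n=n,u=u,v=v,p0=p0)
outs=[]
for nm,t in (('sp',.014),('ho',.012)):
    o=p0+n*t+u*.16+v*.16
    im=rectify(c,o,-u,-v,640,640); outs.append(im)
cv2.imwrite('pics/rest.png',np.hstack([cv2.resize(i,(400,400)) for i in outs])[...,::-1])
E
```

```text
tray ctr [ 0.4893 -0.2823] size [126.71296692 177.23910522] heading -13.13
tray ctr [ 0.5498 -0.1266] size [ 91.70745087 222.52113342] heading -14.89
n [-0.41097081 -0.1932488   0.89093091] u [0.80624371 0.37911604 0.45413886] v [-0.42552799  0.90494527  0.        ]
```

View pics/rest.png

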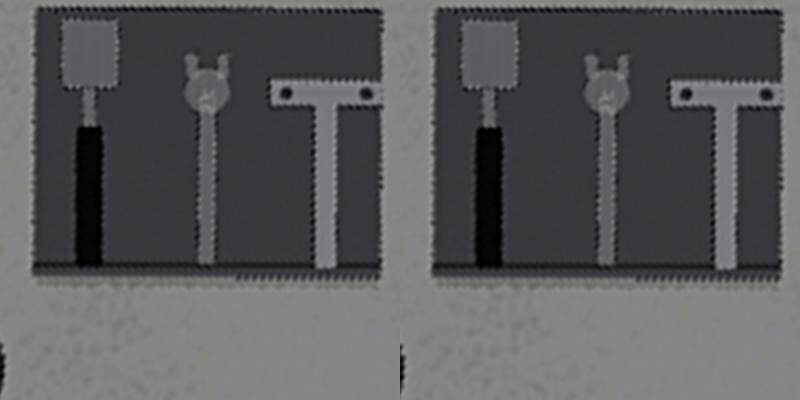

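The rectified rest view, at 0.8 mm/px, has the tools straight up-slope. The spatula handle spans columns 77–102 (20 mm) and rows 126–266 (112 mm). The holder stem spans columns 714–737 (18 mm) and rows 80–268 (150 mm). The two are 190 mm apart, so everything matches the given sizes. Now I'll work out the moves.

```bash
cat >> h.py <<'E'
r=np.load('rest.npz'); n,u,v,p0=r['n'],r['u'],r['v'],r['p0']
SP=p0+u*.041+v*.0884; HO=p0+u*.0388-v*.1004   # rest-face points under the grips
def seat(c,h,off): return np.r_[c,0]+off*np.array([np.cos(np.radians(h)),np.sin(np.radians(h)),0])
ST=seat([.5498,-.1266],-14.9,-.0225); HT=seat([.4893,-.2823],-13.1,0)
def goal(p,h):
    "tool-frame shift and yaw to reach TCP p with tool x heading h, from the measured pose"
    s=bot.get_state(); M=rot(s['ee_rot']); hd=np.degrees(np.arctan2(M[1,0],M[0,0]))
    print('t',s['time_s'],'pos',s['position'].round(4),'hd',hd.round(2),'shift',(M.T@(np.asarray(p)-s['position'])).round(4),'yaw',((hd-h+180)%360-180).round(2),'q',s['qpos'].round(2),'F',s['wrist_force'].round(1),'gap',round(s['finger_gap'],3))
E
python3 - <<'E'
from h import *
print(SP,HO,ST,HT)
goal(SP+[0,0,.075],25.2)
E
```

```text
[0.49543932 0.32554092 0.08108683] [0.57400527 0.1538532  0.08008772] [ 0.52805654 -0.12081451  0.        ] [ 0.4893 -0.2823  0.    ]
t 0.1 pos [ 0.2635 -0.5935  0.2258] hd 23.94 shift [ 0.585  -0.7457  0.0711] yaw -1.26 q [ 1.42  0.5  -0.43  1.55  0.22  1.14 -0.21] F [-0.7 -0.1  1. ] gap 0.997
```

Call:
step_arm:
  deltas:
    - [[0.035, -0.03, 0], 0]
    - [[0.07, -0.06, 0], 0]
    - [[0.105, -0.09, 0], 0]
    - [[0.14, -0.12, 0], 0]
    - [[0.175, -0.15, 0], 0]
    - [[0.21, -0.18, 0], 0]
    - [[0.245, -0.21, 0], 0]
    - [[0.28, -0.24, 0], 0]
    - [[0.315, -0.27, 0], 0]
    - [[0.35, -0.3, 0], 0]
    - [[0.385, -0.33, 0], 0]
    - [[0.416, -0.355, 0], 0]
  gripper: -0.2

```text
time_s: 1.6
position: [0.5002, -0.099, 0.2266]
ee_rot: [-0.0, 0.978, 0.208, -0.0]
wrist_force: [0.4, -0.1, -0.7]
finger_gap: 0.597
grip_force: 0.0
```

```bash
python3 - <<'E'
from h import *
goal(SP+[0,0,.075],25.2)
E
```

```text
t 1.6 pos [ 0.5002 -0.099   0.2266] hd 23.99 shift [ 0.1683 -0.3898  0.0705] yaw -1.21 q [ 0.74  0.29 -0.7   1.89  0.21  1.04 -1.2 ] F [ 0.4 -0.1 -0.7] gap 0.597
```

Call:
step_arm:
  deltas:
    - [[0.018, -0.043, 0], -0.5]
    - [[0.037, -0.086, 0], -1.2]
    - [[0.056, -0.129, 0], -1.2]
    - [[0.074, -0.172, 0], -1.2]
    - [[0.093, -0.215, 0], -1.2]
    - [[0.112, -0.258, 0], -1.2]
    - [[0.13, -0.301, 0], -1.2]
    - [[0.149, -0.344, 0], -1.2]
    - [[0.168, -0.39, 0.0], -1.2]
    - [[0.168, -0.39, 0.04], -1.2]
    - [[0.168, -0.39, 0.07], -1.2]
    - [[0.168, -0.39, 0.07], -1.2]

```text
time_s: 3.1
position: [0.4933, 0.3224, 0.154]
ee_rot: [0.001, 0.976, 0.218, -0.003]
wrist_force: [-0.4, -0.1, -0.3]
finger_gap: 0.601
grip_force: 0.0
```

```bash
python3 - <<'E'
from h import *
goal(SP+[0,0,.015],25.2)
c=snap('wrist'); print(c['intrinsics'],c['extrinsics']); cv2.imwrite('pics/w1.png',c['image'][...,::-1])
E
```

```text
t 3.1 pos [0.4933 0.3224 0.154 ] hd 25.17 shift [ 0.0036 -0.002   0.0579] yaw -0.03 q [-0.06  0.56 -0.76  1.76  0.44  1.01 -2.12] F [-0.4 -0.1 -0.3] gap 0.601
[[371.64829954   0.         312.97112262]
 [  0.         371.64829954 238.01392452]
 [  0.           0.           1.        ]] [[ 4.24710167e-01 -9.05329159e-01  6.22611365e-04  8.26402400e-02]
 [ 8.69287252e-01  4.07609795e-01 -2.79631773e-01 -5.44592582e-01]
 [ 2.52905016e-01  1.19303685e-01  9.60107121e-01 -4.82829011e-01]
 [ 0.00000000e+00  0.00000000e+00  0.00000000e+00  1.00000000e+00]]
```

View pics/w1.png

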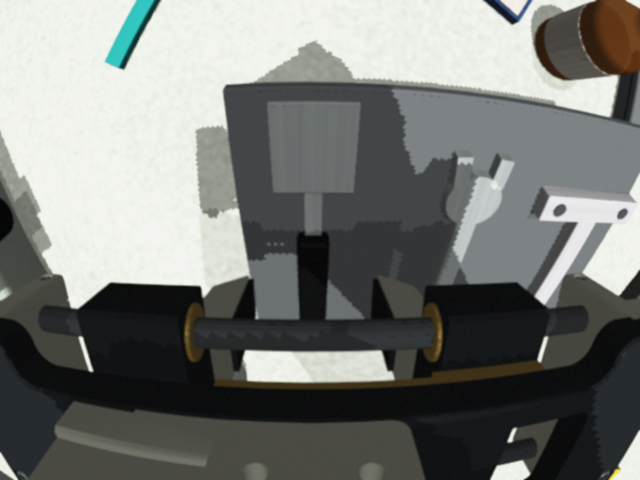

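The wrist view shows the spatula handle (columns 298–328, end at row 235) centred between the fingers (inner edges near 252 and 372). The blade is at rows 102–192. I'll check the numbers through the fisheye model.

```bash
cat >> h.py <<'E'
def fray(c,px):
    K=c['intrinsics'];E=c['extrinsics'];d=np.asarray(px,float)-K[:2,2];rr=np.linalg.norm(d);th=rr/K[0,0]
    w=np.r_[np.sin(th)*d/rr,np.cos(th)]*[1,-1,-1]
    return -E[:3,:3].T@E[:3,3],E[:3,:3].T@w
def fhit(c,px,p,nn):
    o,w=fray(c,px); return o+w*(((p-o)@nn)/(w@nn))
E
python3 - <<'E'
from h import *
c=load('wrist')
for nm,px,t in [('hL',(298,235),.014),('hR',(328,235),.014),('bladeTL',(269,102),.003),('TR',(360,102),.003),('BL',(275,192),.003),('BR',(354,192),.003),('hoStemL',(563,230),.012),('holder corner',(629,190),.012),('hoBL',(541,220),.012)]:
    q=fhit(c,px,p0+n*t,n)-p0; print(nm,(q@u).round(4),(q@v).round(4))
E
```

```text
hL 0.0619 0.0955
hR 0.0619 0.078
bladeTL 0.1396 0.108
TR 0.1397 0.0639
BL 0.085 0.1083
BR 0.0849 0.0635
hoStemL 0.065 -0.0851
holder corner 0.1028 -0.1313
hoBL 0.0735 -0.0612
```

Call:
step_arm:
  deltas:
    - [[0, 0.001, 0.02], 0]
    - [[0, 0.001, 0.04], 0]
    - [[0, 0.001, 0.055], 0]
    - [[0, 0.001, 0.055], 0]
    - [[0, 0.001, 0.055], 0]

```text
time_s: 3.78
position: [0.4958, 0.3233, 0.102]
ee_rot: [-0.0, 0.976, 0.218, 0.0]
wrist_force: [0.2, 0.3, 0.7]
finger_gap: 0.601
grip_force: 0.0
```

```bash
python3 - <<'E'
from h import *
goal(SP-.0008*v+[0,0,.007],25.2)
E
```

```text
t 3.775 pos [0.4958 0.3233 0.102 ] hd 25.15 shift [ 0.0006 -0.0014  0.0139] yaw -0.05 q [-0.09  0.62 -0.72  1.79  0.5   0.92 -2.16] F [0.2 0.3 0.7] gap 0.601
```

Call:
step_arm:
  deltas:
    - [[0, -0.001, 0.005], 0]
    - [[0, -0.001, 0.009], 0]
    - [[0, -0.001, 0.012], 0]
    - [[0, -0.001, 0.014], 0]
    - [[0, -0.001, 0.014], 0]

```text
time_s: 4.4
position: [0.4951, 0.3238, 0.0876]
ee_rot: [0.0, 0.976, 0.218, -0.0]
wrist_force: [-0.4, 0.3, 1.2]
finger_gap: 0.598
grip_force: 0.0
```

Call:
step_arm:
  deltas:
    - [[0, 0, 0], 0]
    - [[0, 0, 0], 0]
    - [[0, 0, 0], 0]
    - [[0, 0, 0], 0]
    - [[0, 0, 0], 0]
    - [[0, 0, 0], 0]
  gripper: 1

```text
time_s: 5.15
position: [0.4953, 0.3238, 0.0878]
ee_rot: [0.0, 0.976, 0.218, 0.0]
wrist_force: [0.2, -0.2, 0.6]
finger_gap: 0.212
grip_force: 30.0
```

Call:
step_arm:
  deltas:
    - [[0, 0, -0.01], 0]
    - [[0, 0, -0.03], 0]
    - [[0, 0, -0.06], 0]
    - [[0, 0, -0.09], 0]
    - [[0, 0, -0.12], 0]
    - [[0, 0, -0.14], 0]
    - [[0, 0, -0.15], 0]
    - [[0, 0, -0.15], 0]

```text
time_s: 6.15
position: [0.4954, 0.3238, 0.2382]
ee_rot: [-0.0, 0.976, 0.218, 0.0]
wrist_force: [0.4, -0.5, -1.1]
finger_gap: 0.215
grip_force: 30.0
```

```bash
python3 - <<'E'
from h import *
h=-14.9
G=ST+.018*np.array([np.cos(np.radians(h)),np.sin(np.radians(h)),0]); print(G)
goal(G+[0,0,.10],h)
c=snap('wrist'); cv2.imwrite('pics/w2.png',c['image'][...,::-1])
E
```

```text
[ 0.54545131 -0.1254429   0.        ]
t 6.15 pos [0.4954 0.3238 0.2382] hd 25.13 shift [-0.1456  0.428   0.1381] yaw 40.03 q [-0.02  0.47 -0.81  1.68  0.37  1.15 -2.06] F [ 0.4 -0.5 -1.1] gap 0.215
```

View pics/w2.png

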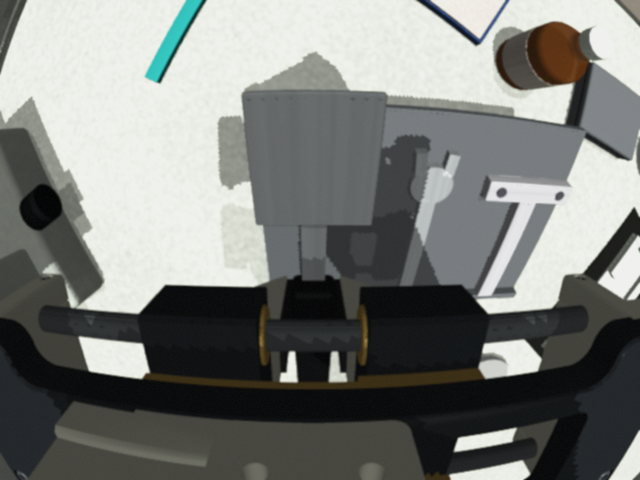

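The wrist view shows the spatula held straight, with the blade at columns 244–386 and rows 90–225. The spanner and holder are still on the rest. I'm carrying it to above its tray.

Call:
step_arm:
  deltas:
    - [[-0.013, 0.039, 0], 2]
    - [[-0.026, 0.078, 0], 6]
    - [[-0.039, 0.117, 0], 10]
    - [[-0.052, 0.156, 0], 15]
    - [[-0.066, 0.195, 0], 20]
    - [[-0.08, 0.234, 0], 25]
    - [[-0.093, 0.273, 0], 30]
    - [[-0.107, 0.312, 0], 35]
    - [[-0.12, 0.351, 0], 40]
    - [[-0.133, 0.39, 0.01], 40]
    - [[-0.146, 0.428, 0.03], 40]
    - [[-0.146, 0.428, 0.05], 40]

```text
time_s: 7.7
position: [0.5438, -0.1306, 0.1855]
ee_rot: [0.001, 0.991, -0.133, -0.001]
wrist_force: [-0.9, 0.2, -0.7]
finger_gap: 0.211
grip_force: 30.0
```

```bash
python3 - <<'E'
from h import *
c=snap('wrist'); z=c['z_map']
# cloud of blade via fisheye (depth along axis)
s=bot.get_state(); M=rot(s['ee_rot'])
for px in [(315,100),(315,150),(315,200),(270,150),(360,150)]:
    o,w=fray(c,px); zz=z[px[1]-1:px[1]+2,px[0]-1:px[0]+2].mean(); cosang=-(c['extrinsics'][:3,:3]@w)[2]
    P=o+w*zz/cosang; print(px,zz,(M.T@(P-s['position'])).round(4))
h=-14.9; G=ST+.018*np.array([np.cos(np.radians(h)),np.sin(np.radians(h)),0]); goal(G+[0,0,.10],h)
im=np.clip(c['image']*1.3,0,255).astype(np.uint8); cv2.imwrite('pics/w3.png',im[...,::-1])
c=snap('top');cv2.imwrite('pics/top3.png',cv2.resize(c['image'][130:280,330:530],None,fx=4,fy=4,interpolation=cv2.INTER_CUBIC)[...,::-1])
E
```

```text
(315, 100) 0.10978741 [ 0.0866  0.0031 -0.0435]
(315, 150) 0.122077554 [ 0.0705  0.0031 -0.0352]
(315, 200) 0.13674599 [ 0.0517  0.0031 -0.0252]
(270, 150) 0.12249181 [ 0.0707 -0.0121 -0.0347]
(360, 150) 0.12221256 [ 0.0706  0.0183 -0.035 ]
t 7.75 pos [ 0.5419 -0.1278  0.1828] hd -15.1 shift [ 0.0034 -0.0032  0.0828] yaw -0.2 q [ 0.61  0.41 -0.53  1.82  0.24  0.99 -1.86] F [-0.6  0.4 -2.8] gap 0.213
```

View pics/w3.png

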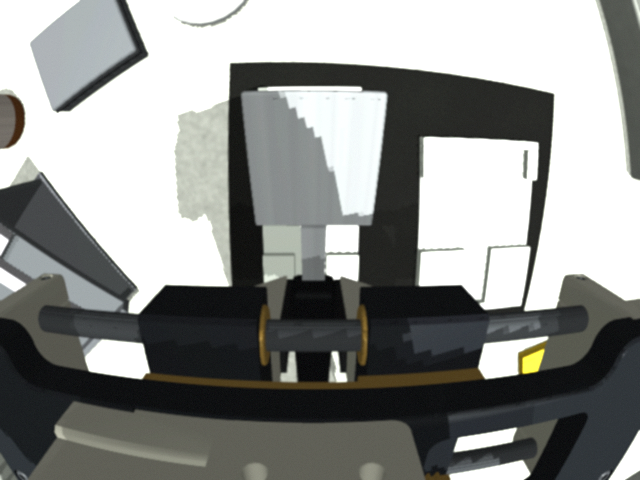

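The wrist view has the blade (columns 244–386) over the left white tray (edges 258–362 at row 88, channel fronts at row 254). The holder tray is on the right (columns 418–538, far edge at row 137). I'll convert the tray edges to tool coordinates, relative to the held blade.

```bash
python3 - <<'E'
from h import *
c=load('wrist'); g=cv2.cvtColor(c['image'],cv2.COLOR_RGB2GRAY).astype(int)
s=bot.get_state(); M=rot(s['ee_rot']); zz=np.array([0,0,1.])
def T(px,h): return (fhit(c,px,np.array([0,0,h]),zz))
for row in (88,240,262): 
    d=np.diff(g[row]); print(row,[(i,int(d[i])) for i in range(225,600) if abs(d[i])>35])
for col in (310,440,510):
    d=np.diff(g[:,col]); print(col,[(i,int(d[i])) for i in range(55,300) if abs(d[i])>30])
for nm,px in [('Sfar L',(258,88)),('Sfar R',(362,88)),('S240L',(263,245)),('S240R',(359,245)),('SchanL',(280,254)),('Hfar L',(419,137)),('Hfar R',(538,141)),('Hchan',(440,248)),('HchanR',(510,246))]:
    p=T(px,.017); print(nm,p.round(4),(M.T@(p-s['position'])).round(4))
E
```

```text
88 [(227, -36), (228, -82), (229, -68), (256, 44), (257, 58), (360, -60), (361, -83), (362, -46)]
240 [(228, -38), (229, -47), (262, 45), (324, 45), (325, 55), (357, -69), (358, -77), (359, -44), (416, 45), (417, 89), (418, 70), (525, -63), (526, -88), (527, -45), (537, 52), (538, 89), (539, 58)]
262 [(229, -41), (230, -48), (261, 44), (262, 49), (325, 38), (326, 53), (357, -47), (358, -90), (359, -64), (419, 66), (420, 64), (484, -36), (485, -59), (486, -46), (488, 52), (489, 66), (527, -75), (528, -82), (533, 59), (534, 81), (535, 49)]
310 [(61, -80), (62, -86), (85, 96), (86, 77), (89, -50), (127, -34)]
440 [(71, -68), (72, -90), (73, -39), (136, 97), (137, 79), (247, -53), (248, -43), (250, 68), (251, 36), (284, -87), (285, -101), (286, -34)]
510 [(82, -32), (83, -87), (84, -76), (139, 100), (140, 76), (244, -57), (246, 49), (247, 55)]
Sfar L [ 0.6673 -0.1152  0.017 ] [ 0.1194 -0.0428  0.1662]
Sfar R [ 0.6434 -0.202   0.017 ] [0.1188 0.0472 0.1662]
S240L [ 0.5301 -0.0793  0.017 ] [-0.0224 -0.0422  0.1672]
S240R [ 0.5067 -0.1647  0.017 ] [-0.023   0.0464  0.1672]
SchanL [ 0.5176 -0.092   0.017 ] [-0.0312 -0.0266  0.1673]
Hfar L [ 0.5897 -0.2412  0.017 ] [0.077  0.0989 0.1665]
Hfar R [ 0.5618 -0.366   0.017 ] [0.0823 0.2266 0.1664]
Hchan [ 0.4826 -0.2403  0.017 ] [-0.0267  0.1257  0.1672]
HchanR [ 0.4633 -0.3166  0.017 ] [-0.0257  0.2043  0.1672]
```

Call:
step_arm:
  deltas:
    - [[0, 0, 0.02], 0]
    - [[0, 0, 0.04], 0]
    - [[0, 0, 0.06], 0]
    - [[0, 0, 0.06], 0]
    - [[0, 0, 0.06], 0]
    - [[0, 0, 0.06], 0]

```text
time_s: 8.55
position: [0.5457, -0.1256, 0.1288]
ee_rot: [0.0, 0.992, -0.129, 0.001]
wrist_force: [0.6, 0.3, -0.7]
finger_gap: 0.215
grip_force: 30.0
```

```bash
python3 - <<'E'
from h import *
s=bot.get_state(); c=snap('wrist'); z=c['z_map']; M=rot(s['ee_rot']); L=lambda P:(M.T@(P-s['position'])).round(4)
print('TCP in cam',(c['extrinsics']@np.r_[s['position'],1]).round(4))
g=cv2.cvtColor(c['image'],cv2.COLOR_RGB2GRAY).astype(int)
for row in (70,80,150,200,240,262): 
    d=np.diff(g[row]); print(row,[(i,int(d[i])) for i in range(225,420) if abs(d[i])>35])
d=np.diff(g[:,313]); print([(i,int(d[i])) for i in range(30,300) if abs(d[i])>25])
for px in [(315,100),(315,200)]:
    o,w=fray(c,px); cosang=-(c['extrinsics'][:3,:3]@w)[2]
    print(px,L(o+w*z[px[1],px[0]]/cosang))
goal([0,0,0],-15)
cv2.imwrite('pics/w4.png',c['image'][...,::-1])
E
```

```text
TCP in cam [ 0.     -0.0273 -0.1717  1.    ]
70 []
80 [(253, 37), (254, 71), (255, 66), (379, -63), (380, -67)]
150 [(380, -47), (381, -57)]
200 [(375, -61), (376, -48)]
240 [(259, 43), (344, -38), (373, -46), (374, -46)]
262 [(260, 44), (323, 37), (324, 69), (325, 42), (372, -80), (373, -90)]
[(48, -66), (49, -88), (50, -40), (76, 73), (77, 85), (78, 32), (87, -27), (88, -65), (90, 33)]
(315, 100) [ 0.0844  0.0007 -0.0395]
(315, 200) [ 0.0494  0.0008 -0.0226]
t 8.6 pos [ 0.5456 -0.1257  0.1287] hd -14.85 shift [-0.5598  0.0183  0.1278] yaw 0.15 q [ 0.58  0.48 -0.51  1.86  0.3   0.88 -1.9 ] F [-0.6 -0.4 -1.1] gap 0.212
```

View pics/w4.png

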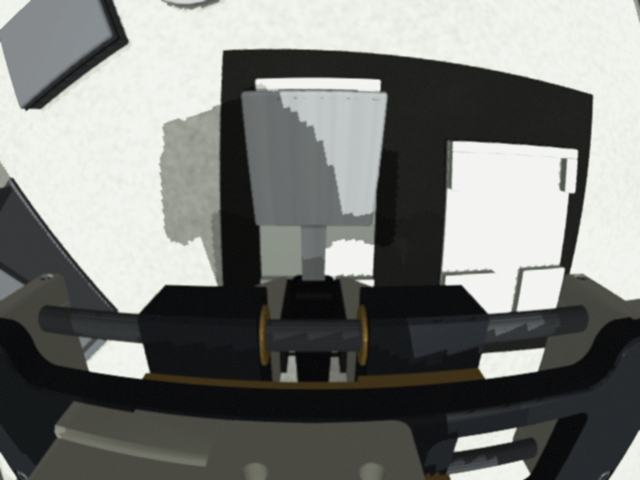

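The blade covers columns 243–386. The tray's far edge is at row 77 (columns 254–380) and its sides are at 260 and 373 at row 262, so tool and tray are close to aligned.

```bash
python3 - <<'E'
from h import *
c=load('wrist'); s=bot.get_state(); M=rot(s['ee_rot']); zz=np.array([0,0,1.])
for px in [(255,80),(380.3,80),(317,77.5),(260.5,262),(373.3,262),(260,240),(374,240)]:
    p=fhit(c,px,np.array([0,0,.017]),zz); print(px,p.round(4),(M.T@(p-s['position'])).round(4))
E
```

```text
(255, 80) [ 0.6671 -0.1147  0.017 ] [ 0.1144 -0.0417  0.1119]
(380.3, 80) [ 0.6443 -0.2018  0.017 ] [0.1147 0.0483 0.1119]
(317, 77.5) [ 0.6566 -0.1579  0.017 ] [0.1153 0.0027 0.1119]
(260.5, 262) [ 0.5343 -0.0804  0.017 ] [-0.0227 -0.0408  0.1117]
(373.3, 262) [ 0.5118 -0.165   0.017 ] [-0.0228  0.0466  0.1117]
(260, 240) [ 0.5513 -0.0853  0.017 ] [-0.005  -0.0405  0.1117]
(374, 240) [ 0.5291 -0.1692  0.017 ] [-0.005   0.0463  0.1117]
```

Call:
step_arm:
  deltas:
    - [[0.0015, 0.002, 0.015], -0.1]
    - [[0.0015, 0.002, 0.03], -0.1]
    - [[0.0015, 0.002, 0.045], -0.1]
    - [[0.0015, 0.002, 0.058], -0.1]
    - [[0.0015, 0.002, 0.068], -0.1]
    - [[0.0015, 0.002, 0.068], -0.1]
    - [[0.0015, 0.002, 0.068], -0.1]

```text
time_s: 9.48
position: [0.5462, -0.1279, 0.06]
ee_rot: [-0.0, 0.992, -0.128, 0.0]
wrist_force: [0.1, 1.0, -0.5]
finger_gap: 0.213
grip_force: 30.0
```

Call:
step_arm:
  deltas:
    - [[0, 0, 0.004], 0]
    - [[0, 0, 0.008], 0]
    - [[0, 0, 0.012], 0]
    - [[0, 0, 0.016], 0]
    - [[0, 0, 0.016], 0]

```text
time_s: 10.1
position: [0.5457, -0.1279, 0.0435]
ee_rot: [-0.0, 0.992, -0.128, -0.0]
wrist_force: [1.9, -1.2, 3.0]
finger_gap: 0.213
grip_force: 30.0
```

```bash
cat >> h.py <<'E'
def tip():
    s=bot.get_state(); c=snap('wrist'); z=c['z_map']; M=rot(s['ee_rot']); a=[]
    for px in [(315,110),(315,130),(315,170),(315,200)]:
        o,w=fray(c,px); cosang=-(c['extrinsics'][:3,:3]@w)[2]
        P=o+w*z[px[1]-1:px[1]+2,px[0]-2:px[0]+3].mean()/cosang; a.append((M.T@(P-s['position'])).round(4)); print(px,a[-1],P.round(4))
    print('slope',np.degrees(np.arctan2(a[3][2]-a[0][2],a[0][0]-a[3][0])),s['position'].round(4),s['wrist_force'].round(1),s['wrist_torque'].round(2))
    return c
E
python3 -c "
from h import *
tip()"
```

```text
(315, 110) [ 0.0821  0.0008 -0.0257] [ 0.6249 -0.1496  0.0692]
(315, 130) [ 0.075   0.0008 -0.0237] [ 0.6181 -0.1478  0.0671]
(315, 170) [ 0.0601  0.0008 -0.0184] [ 0.6036 -0.144   0.0619]
(315, 200) [ 0.0479  0.0008 -0.0142] [ 0.5918 -0.1409  0.0577]
slope 18.585594697112114 [ 0.5457 -0.1279  0.0435] [ 1.9 -1.2  3. ] [-0.08 -0.31 -0.03]
```

The butt is on the channel floor and the spatula is pivoting in the pads (26° down to 18.6°, with 3 N). I'll keep going down.

Call:
step_arm:
  deltas:
    - [[0, 0, 0.004], 0]
    - [[0, 0, 0.008], 0]
    - [[0, 0, 0.012], 0]
    - [[0, 0, 0.016], 0]
    - [[0, 0, 0.02], 0]
    - [[0, 0, 0.022], 0]
    - [[0, 0, 0.022], 0]

```text
time_s: 11.02
position: [0.547, -0.1283, 0.0218]
ee_rot: [-0.0, 0.992, -0.128, 0.001]
wrist_force: [5.1, -1.9, 3.8]
finger_gap: 0.215
grip_force: 30.0
```

```bash
python3 -c "
from h import *
c=tip(); cv2.imwrite('pics/w5.png',c['image'][...,::-1])"
```

```text
(315, 110) [ 0.0834  0.0009 -0.0072] [ 0.6274 -0.1504  0.0292]
(315, 130) [ 0.0753  0.0009 -0.0066] [ 0.6196 -0.1483  0.0286]
(315, 170) [ 0.0588  0.0009 -0.0045] [ 0.6037 -0.1441  0.0265]
(315, 200) [ 0.0459  0.0009 -0.0031] [ 0.5912 -0.1408  0.025 ]
slope 6.239555234330653 [ 0.547  -0.1283  0.0218] [ 5.1 -1.9  3.8] [-0.22 -0.96  0.03]
```

View pics/w5.png

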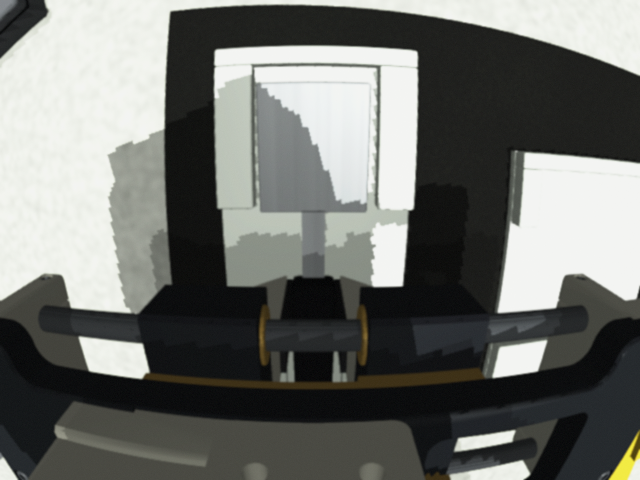

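The blade (columns 258–372, rows 80–210) sits inside the pocket walls (columns 254–379, end wall at row 66), at a 6° tilt. I'll finish lowering with a 1 mm nudge forward.

Call:
step_arm:
  deltas:
    - [[0.001, 0.0005, 0.003], 0]
    - [[0.001, 0.0005, 0.006], 0]
    - [[0.001, 0.0005, 0.009], 0]
    - [[0.001, 0.0005, 0.01], 0]
    - [[0.001, 0.0005, 0.01], 0]
    - [[0.001, 0.0005, 0.01], 0]

```text
time_s: 11.82
position: [0.5473, -0.1287, 0.0116]
ee_rot: [-0.0, 0.992, -0.128, 0.001]
wrist_force: [5.9, -0.9, 2.9]
finger_gap: 0.213
grip_force: 30.0
```

```bash
python3 -c "
from h import *
c=tip(); cv2.imwrite('pics/w6.png',c['image'][...,::-1])
g=cv2.cvtColor(c['image'],cv2.COLOR_RGB2GRAY).astype(int)
d=np.diff(g[:,330]); print([(i,int(d[i])) for i in range(30,240) if abs(d[i])>15])
for r in (120,190):
  d=np.diff(g[r]); print(r,[(i,int(d[i])) for i in range(200,430) if abs(d[i])>18])"
```

```text
(315, 110) [0.084  0.0009 0.0015] [ 0.6282 -0.151   0.0101]
(315, 130) [0.0754 0.0009 0.0016] [ 0.6199 -0.1488  0.0101]
(315, 170) [0.0582 0.0009 0.0019] [ 0.6033 -0.1444  0.0098]
(315, 200) [0.0451 0.0009 0.0014] [ 0.5907 -0.1411  0.0102]
slope -0.14728959717516513 [ 0.5473 -0.1287  0.0116] [ 5.9 -0.9  2.9] [-0.15 -0.91  0.01]
[(38, 16), (39, 75), (40, 88), (41, 30), (57, -20), (58, -57), (59, -53), (61, 62), (62, 67), (84, -19), (177, -26), (210, 29), (211, 24)]
120 [(205, 44), (206, 61), (207, 44), (244, -29), (245, -36), (246, -29), (248, 24), (249, 42), (250, 35), (259, -29), (299, 23), (300, 40), (301, 22), (375, -21), (378, -26), (379, -41), (380, -25), (382, 60), (383, 56), (421, -34), (422, -90), (423, -73)]
190 [(207, 36), (208, 60), (209, 44), (210, 21), (246, -30), (247, -38), (250, 40), (251, 38), (252, 19), (260, -38), (261, -19), (332, 43), (333, 38), (364, -19), (366, 23), (373, -21), (377, -46), (378, -37), (380, 60), (381, 58), (418, -32), (419, -82), (420, -74), (421, -19)]
```

It is flat now (blade top at 0.010 m, as it should be). It sits about 4–5 mm towards the back of the compartment, so I'll slide it forward while still gripped.

Call:
step_arm:
  deltas:
    - [[0.002, -0.0005, 0], 0]
    - [[0.004, -0.0005, 0], 0]
    - [[0.0045, -0.0005, 0], 0]
    - [[0.0045, -0.0005, 0], 0]

```text
time_s: 12.38
position: [0.5474, -0.1287, 0.0113]
ee_rot: [0.0, 0.992, -0.128, -0.004]
wrist_force: [-4.9, 1.2, 12.5]
finger_gap: 0.21
grip_force: 30.0
```

```bash
python3 -c "
from h import *
c=tip(); cv2.imwrite('pics/w7.png',c['image'][...,::-1])
g=cv2.cvtColor(c['image'],cv2.COLOR_RGB2GRAY).astype(int)
d=np.diff(g[:,330]); print([(i,int(d[i])) for i in range(30,240) if abs(d[i])>15])"
```

```text
(315, 110) [0.0839 0.0009 0.0008] [ 0.6283 -0.1509  0.0098]
(315, 130) [0.0753 0.0009 0.0009] [ 0.62   -0.1488  0.0098]
(315, 170) [0.0582 0.0009 0.0011] [ 0.6035 -0.1444  0.0098]
(315, 200) [0.0452 0.0009 0.001 ] [ 0.5908 -0.1411  0.0099]
slope 0.29609958366880046 [ 0.5474 -0.1287  0.0113] [-4.9  1.2 12.5] [ 0.36  1.37 -0.09]
[(38, 45), (39, 85), (40, 66), (57, -31), (58, -63), (59, -41), (61, 65), (62, 57), (177, -21), (178, -19), (210, 29), (211, 26)]
```

```bash
python3 -c "
from h import *
c=load('wrist'); z=c['z_map']; s=bot.get_state(); M=rot(s['ee_rot'])
def W(px):
    o,w=fray(c,px); return o+w*z[px[1],px[0]]/-(c['extrinsics'][:3,:3]@w)[2]
for r in range(36,100,3):
    P=W((330,r)); print(r,c['image'][r,330],((M.T@(P-s['position']))[0]).round(4),P[2].round(4))
for q in range(238,392,4):
    P=W((q,140)); print(q,c['image'][140,q],((M.T@(P-s['position']))[1]).round(4),P[2].round(4),end=' | ')
"
```

```text
36 [33 35 30] 0.1183 0.0029
39 [77 80 75] 0.1171 0.002
42 [242 243 240] 0.1121 0.016
45 [243 244 242] 0.1105 0.0173
48 [243 244 242] 0.1095 0.0163
51 [243 244 242] 0.1082 0.0162
54 [243 244 242] 0.1068 0.0168
57 [238 239 236] 0.1056 0.0162
60 [100 105  98] 0.1051 0.0125
63 [236 237 235] 0.105 0.0065
66 [243 244 242] 0.1035 0.0069
69 [244 244 242] 0.1023 0.0063
72 [243 244 242] 0.1008 0.0075
75 [243 244 242] 0.0994 0.0075
78 [243 244 242] 0.0984 0.0058
81 [243 244 242] 0.0972 0.0049
84 [227 229 227] 0.0955 0.0073
87 [232 235 235] 0.0938 0.0102
90 [234 237 237] 0.0924 0.0111
93 [234 237 237] 0.0912 0.0104
96 [233 237 237] 0.0899 0.01
99 [233 236 237] 0.0888 0.0079
238 [191 197 187] -0.0306 0.0167 | 242 [191 198 186] -0.0289 0.0167 | 246 [117 122 113] -0.0275 0.0154 | 250 [134 141 131] -0.0272 0.0071 | 254 [194 201 189] -0.0254 0.0073 | 258 [188 196 184] -0.0237 0.0068 | 262 [134 138 138] -0.0215 0.0102 | 266 [137 142 142] -0.0199 0.0097 | 270 [140 143 143] -0.0183 0.0087 | 274 [141 146 145] -0.0164 0.0099 | 278 [136 141 140] -0.0148 0.0093 | 282 [136 140 141] -0.0131 0.009 | 286 [135 1
[... 207 characters left out ...]
 145 145] -0.0012 0.01 | 314 [144 149 148] 0.0005 0.0107 | 318 [231 235 235] 0.0022 0.0101 | 322 [234 237 237] 0.0038 0.0107 | 326 [232 235 236] 0.0055 0.0097 | 330 [233 237 237] 0.0072 0.0101 | 334 [235 239 238] 0.009 0.0081 | 338 [237 240 239] 0.0105 0.0109 | 342 [233 236 237] 0.0123 0.0095 | 346 [233 236 236] 0.014 0.0098 | 350 [235 238 238] 0.0156 0.0115 | 354 [236 239 239] 0.0175 0.0091 | 358 [236 239 239] 0.019 0.0108 | 362 [238 241 240] 0.0208 0.0101 | 366 [217 223 221] 0.0224 0.0107 | 370 [243 244 242] 0.0246 0.0075 | 374 [242 243 241] 0.0265 0.0069 | 378 [188 195 183] 0.0283 0.0068 | 382 [ 97 102  95] 0.0286 0.0146 | 386 [243 244 242] 0.0299 0.0169 | 390 [243 244 242] 0.0315 0.017 |
```

Call:
step_arm:
  deltas:
    - [[0, 0, -0.0015], 0]
    - [[0, 0, -0.0015], 0]
    - [[0, 0, -0.0015], 0]

```text
time_s: 12.8
position: [0.55, -0.1292, 0.0125]
ee_rot: [-0.0, 0.992, -0.128, -0.001]
wrist_force: [-1.1, 0.9, 0.5]
finger_gap: 0.216
grip_force: 30.0
```

```bash
python3 -c "
from h import *
c=tip()"
```

```text
(315, 110) [0.0839 0.0009 0.0005] [ 0.6309 -0.1515  0.0118]
(315, 130) [0.0754 0.0009 0.0006] [ 0.6227 -0.1493  0.0118]
(315, 170) [0.0582 0.0009 0.0012] [ 0.6061 -0.1449  0.0112]
(315, 200) [0.0452 0.0009 0.0011] [ 0.5935 -0.1416  0.0113]
slope 0.8882354952397711 [ 0.55   -0.1292  0.0125] [-1.1  0.9  0.5] [0.1  0.27 0.05]
```

Call:
step_arm:
  deltas:
    - [[0.0015, 0, -0.0003], 0]
    - [[0.0015, 0, 0], 0]
    - [[0.0015, 0, 0.0012], 0]
    - [[0.0015, 0, 0.0015], 0]
    - [[0.001, 0, 0.0015], 0]

```text
time_s: 13.48
position: [0.553, -0.1298, 0.0121]
ee_rot: [0.0, 0.992, -0.128, 0.001]
wrist_force: [1.4, -0.5, 1.3]
finger_gap: 0.215
grip_force: 30.0
```

```bash
python3 -c "
from h import *
c=tip()"
```

```text
(315, 110) [0.0839 0.0009 0.0011] [ 0.6339 -0.1521  0.0112]
(315, 130) [0.0754 0.0009 0.0011] [ 0.6256 -0.1499  0.0111]
(315, 170) [0.0582 0.0009 0.0012] [ 0.609  -0.1455  0.011 ]
(315, 200) [0.0452 0.0009 0.0013] [ 0.5964 -0.1422  0.0109]
slope 0.29609958366880024 [ 0.553  -0.1298  0.0121] [ 1.4 -0.5  1.3] [-0.01 -0.09 -0.03]
```

Call:
step_arm:
  deltas:
    - [[-0.001, 0, 0.0008], 0]
    - [[-0.001, 0, 0.0014], 0]
    - [[-0.001, 0, 0.0014], 0]
    - [[-0.001, 0, 0.0014], 0]

```text
time_s: 14.02
position: [0.5519, -0.1295, 0.0113]
ee_rot: [0.0, 0.992, -0.128, 0.001]
wrist_force: [0.8, -1.6, 8.4]
finger_gap: 0.212
grip_force: 30.0
```

```bash
python3 -c "
from h import *
c=tip()"
```

```text
(315, 110) [0.0839 0.0009 0.0018] [ 0.6329 -0.1518  0.0096]
(315, 130) [0.0753 0.0009 0.0018] [ 0.6246 -0.1496  0.0096]
(315, 170) [0.0582 0.0009 0.0015] [ 0.6079 -0.1452  0.0099]
(315, 200) [0.045  0.0009 0.0017] [ 0.5952 -0.1419  0.0096]
slope -0.14728959717516513 [ 0.5519 -0.1295  0.0113] [ 0.8 -1.6  8.4] [ 0.04  0.17 -0.  ]
```

The spatula is flat on the floor, with the blade top at 0.0097 m. I'll release it and rise straight up.

Call:
step_arm:
  deltas:
    - [[0, 0, -0.0005], 0]
    - [[0, 0, -0.0005], 0]
    - [[0, 0, -0.0005], 0]
    - [[0, 0, -0.0005], 0]
  gripper: -0.2

```text
time_s: 14.58
position: [0.5508, -0.1293, 0.0106]
ee_rot: [-0.0, 0.992, -0.128, -0.0]
wrist_force: [0.6, -0.9, -0.1]
finger_gap: 0.582
grip_force: 0.0
```

Call:
step_arm:
  deltas:
    - [[0, 0, -0.01], 0]
    - [[0, 0, -0.03], 0]
    - [[0, 0, -0.07], 0]
    - [[0, 0, -0.12], 0]
    - [[0, 0, -0.17], 0]
    - [[0, 0, -0.22], 0]
    - [[0, 0, -0.22], 0]

```text
time_s: 15.45
position: [0.5545, -0.1295, 0.2373]
ee_rot: [0.001, 0.992, -0.128, 0.005]
wrist_force: [0.0, 0.2, 0.2]
finger_gap: 0.599
grip_force: 0.0
```

```bash
python3 - <<'E'
from h import *
c=snap('wrist'); z=c['z_map']
def W(px):
    o,w=fray(c,px); return o+w*z[px[1],px[0]]/-(c['extrinsics'][:3,:3]@w)[2]
# height check of spatula blade region & handle: any dark handle pixel heights
ST2=np.array([.5275,-.1232,0]); d=np.array([np.cos(np.radians(-15)),np.sin(np.radians(-15)),0]); e=np.array([-d[1],d[0],0])
S=[];im=c['image'].astype(int)
for r in range(0,300,2):
    for q in range(150,480,2):
        P=W((q,r)); S.append(np.r_[(P-ST2)@d,(P-ST2)@e,P[2],im[r,q].mean()])
S=np.array(S)
B=S[(S[:,2]>.0085)&(S[:,2]<.0125)&(S[:,0]>.062)&(S[:,0]<.122)&(abs(S[:,1])<.026)]
print('blade x',np.percentile(B[:,0],[1,50,99]),'y',np.percentile(B[:,1],[1,50,99]),'z',B[:,2].mean())
goal(HO+[0,0,.075],25.2)
E
```

```text
blade x [0.06397279 0.09185203 0.1189285 ] y [-2.26223901e-02  9.22789505e-05  2.27057694e-02] z 0.009789287194611937
t 15.5 pos [ 0.5527 -0.1295  0.2345] hd -14.75 shift [-0.052  -0.2795  0.0789] yaw -39.95 q [ 0.63  0.36 -0.56  1.76  0.22  1.08 -1.83] F [-0.3  0.  -0.6] gap 0.602
```

The spatula is seated: blade centred at y = 0, end at x = 0.119, z = 0.0098. Next is the holder.

Call:
step_arm:
  deltas:
    - [[-0.006, -0.035, 0], -4]
    - [[-0.013, -0.07, 0], -12]
    - [[-0.02, -0.11, 0], -20]
    - [[-0.028, -0.15, 0], -28]
    - [[-0.036, -0.19, 0], -36]
    - [[-0.044, -0.23, 0], -40]
    - [[-0.052, -0.265, 0], -40]
    - [[-0.052, -0.2795, 0.02], -40]
    - [[-0.052, -0.2795, 0.05], -40]
    - [[-0.052, -0.2795, 0.075], -40]
    - [[-0.052, -0.2795, 0.075], -40]
    - [[-0.052, -0.2795, 0.075], -40]

```text
time_s: 17.0
position: [0.5721, 0.1543, 0.1564]
ee_rot: [-0.0, 0.976, 0.219, 0.0]
wrist_force: [0.2, -1.0, 0.4]
finger_gap: 0.6
grip_force: 0.0
```

```bash
python3 - <<'E'
from h import *
goal(HO+[0,0,.015],25.2)
s=bot.get_state(); c=snap('wrist'); cv2.imwrite('pics/w8.png',c['image'][...,::-1])
# backproject to rest-plane image at holder's top (12 mm): sample fisheye
z=c['z_map'];E=c['extrinsics'];K=c['intrinsics']
aa,bb=np.meshgrid(np.arange(.13,-.06,-.0005),np.arange(-.03,-.17,-.0005),indexing='ij')
P=p0+n*.012+aa[...,None]*u+bb[...,None]*v
C=P@E[:3,:3].T+E[:3,3]; x,y,w=C[...,0],-C[...,1],-C[...,2]; rr=np.hypot(x,y); th=np.arctan2(rr,w)
mx=(K[0,2]+K[0,0]*th*x/rr).astype(np.float32); my=(K[1,2]+K[0,0]*th*y/rr).astype(np.float32)
im=cv2.remap(c['image'],mx,my,cv2.INTER_LINEAR); cv2.imwrite('pics/w8r.png',im[...,::-1])
g=im.astype(int).mean(2)
def ed(l,ax,th=12): d=np.diff(l); return [(round(float(ax[i]),4),int(d[i])) for i in range(len(d)) if abs(d[i])>th]
for a in (.085,.06,.05): i=int((.13-a)/.0005); print('u',a,ed(g[i],bb[0]))
for b in (-.07,-.100,-.13): j=int((-.03-b)/.0005); print('v',b,ed(g[:,j],aa[:,0]))
E
```

```text
t 17.0 pos [0.5721 0.1543 0.1564] hd 25.25 shift [0.0015 0.0012 0.0613] yaw 0.05 q [ 0.23  0.55 -0.72  1.76  0.42  1.   -1.78] F [ 0.2 -1.   0.4] gap 0.6
u 0.085 [(-0.0575, 15), (-0.058, 23), (-0.0585, 15), (-0.0655, -13), (-0.066, -23), (-0.0665, -24), (-0.067, -15), (-0.0745, 15), (-0.075, 24), (-0.0755, 25), (-0.1305, -18), (-0.131, -25), (-0.1315, -18), (-0.139, 22), (-0.1395, 21), (-0.14, 15), (-0.155, 17), (-0.1555, 26), (-0.156, 24)]
u 0.06 [(-0.0935, 20), (-0.094, 21), (-0.111, -17), (-0.1115, -22), (-0.112, -22), (-0.1125, -12), (-0.1435, 27), (-0.144, 49), (-0.1445, 39), (-0.145, 28), (-0.1455, 13)]
u 0.05 [(-0.0935, 12), (-0.094, 14), (-0.1115, -17), (-0.112, -14), (-0.1435, 32), (-0.144, 46), (-0.1445, 43), (-0.145, 28)]
v -0.07 [(0.101, 14), (0.1005, 13), (0.0885, -23), (0.088, -25), (0.0875, -23), (0.078, 18), (0.0775, 21), (0.077, 16), (0.074, -19), (0.0735, -18), (0.073, -14)]
v -0.1 [(0.1005, 15), (0.0935, 13)]
v -0.13 [(0.0735, -15), (0.073, -16), (0.0725, -15)]
```

```bash
python3 - <<'E'
from h import *
goal(HO-.0018*u-.0016*v+[0,0,.0065],25.2)
E
```

```text
t 17.05 pos [0.5726 0.1544 0.1568] hd 25.24 shift [-0.0006  0.0027  0.0711] yaw 0.04 q [ 0.23  0.54 -0.72  1.76  0.42  1.   -1.78] F [0.6 0.2 0.6] gap 0.602
```

Call:
step_arm:
  deltas:
    - [[-0.001, 0.002, 0.02], 0]
    - [[-0.001, 0.002, 0.04], 0]
    - [[-0.001, 0.002, 0.055], 0]
    - [[-0.001, 0.002, 0.06], 0]
    - [[-0.001, 0.002, 0.06], 0]
    - [[-0.001, 0.002, 0.06], 0]

```text
time_s: 17.8
position: [0.5725, 0.1523, 0.0964]
ee_rot: [-0.0, 0.976, 0.219, 0.001]
wrist_force: [0.2, -0.2, 0.4]
finger_gap: 0.603
grip_force: 0.0
```

```bash
python3 - <<'E'
from h import *
goal(HO-.0018*u-.0016*v+[0,0,.0065],25.2)
E
```

```text
t 17.8 pos [0.5725 0.1523 0.0964] hd 25.25 shift [0.0005 0.0008 0.0106] yaw 0.05 q [ 0.2   0.62 -0.67  1.8   0.48  0.9  -1.82] F [ 0.2 -0.2  0.4] gap 0.603
```

Call:
step_arm:
  deltas:
    - [[0, 0.001, 0.004], 0]
    - [[0, 0.001, 0.008], 0]
    - [[0, 0.001, 0.0105], 0]
    - [[0, 0.001, 0.0105], 0]

```text
time_s: 18.3
position: [0.5726, 0.1509, 0.0855]
ee_rot: [0.0, 0.976, 0.218, 0.0]
wrist_force: [-0.4, -0.1, 1.7]
finger_gap: 0.601
grip_force: 1.0
```

Call:
step_arm:
  deltas:
    - [[0, 0, 0], 0]
    - [[0, 0, 0], 0]
    - [[0, 0, 0], 0]
    - [[0, 0, 0], 0]
    - [[0, 0, 0], 0]
    - [[0, 0, 0], 0]
  gripper: 1

```text
time_s: 19.05
position: [0.5724, 0.1509, 0.0853]
ee_rot: [0.0, 0.976, 0.218, -0.0]
wrist_force: [-1.2, -0.9, 2.1]
finger_gap: 0.189
grip_force: 30.6
```

The opening is 17.4 mm, which matches the 18 mm stem. Lifting.

Call:
step_arm:
  deltas:
    - [[0, 0, -0.01], 0]
    - [[0, 0, -0.03], 0]
    - [[0, 0, -0.06], 0]
    - [[0, 0, -0.09], 0]
    - [[0, 0, -0.12], 0]
    - [[0, 0, -0.14], 0]
    - [[0, 0, -0.15], 0]
    - [[0, 0, -0.15], 0]

```text
time_s: 20.05
position: [0.5726, 0.151, 0.2357]
ee_rot: [0.0, 0.976, 0.218, 0.0]
wrist_force: [-0.2, -1.1, -2.3]
finger_gap: 0.186
grip_force: 30.0
```

```bash
cat >> h.py <<'E'
def wcloud(c,px):
    z=c['z_map'];K=c['intrinsics'];E=c['extrinsics'];px=np.asarray(px)
    d=px-K[:2,2];rr=np.linalg.norm(d,axis=1);th=rr/K[0,0];zz=z[px[:,1],px[:,0]]
    C=np.c_[d/rr[:,None]*np.tan(th)[:,None]*zz[:,None],zz]*[1,-1,-1]
    return (C-E[:3,3])@E[:3,:3]
def bar(zmax=.2):
    "crossbar of the held holder in the tool frame"
    s=bot.get_state();c=snap('wrist');M=rot(s['ee_rot'])
    px=np.array([(q,r) for r in range(20,270,2) for q in range(150,480,2)])
    T=(wcloud(c,px)-s['position'])@M
    b=T[(T[:,0]>.01)&(T[:,0]<.09)&(T[:,2]<zmax)&(abs(T[:,1])<.06)]
    print('n',len(b),'x',np.percentile(b[:,0],[1,99]).round(4)); 
    for x in np.arange(.02,.085,.005):
        k=b[abs(b[:,0]-x)<.0025]
        if len(k)>3: print(x.round(3),'z',np.median(k[:,2]).round(4),'y',np.percentile(k[:,1],[1,99]).round(4))
    return c,s,M
E
python3 - <<'E'
from h import *
c,s,M=bar(.02)
h=-14.; G=HT+.02*np.array([np.cos(np.radians(h)),np.sin(np.radians(h)),0])
goal(G+[0,0,.23],h)
E
```

```text
n 3661 x [0.0228 0.0734]
0.02 z -0.0193 y [-0.0086  0.0078]
0.025 z -0.0209 y [-0.0087  0.0079]
0.03 z -0.0237 y [-0.044   0.0431]
0.035 z -0.0264 y [-0.0437  0.0429]
0.04 z -0.0288 y [-0.0439  0.043 ]
0.045 z -0.0303 y [-0.0438  0.0429]
0.05 z -0.0244 y [-0.0437  0.0432]
0.075 z -0.1577 y [-0.0004 -0.0004]
t 20.1 pos [0.5721 0.1507 0.2349] hd 25.23 shift [-0.244   0.3691  0.005 ] yaw 39.23 q [ 0.27  0.46 -0.76  1.69  0.34  1.14 -1.72] F [-0.2 -0.7 -1.6] gap 0.191
```

Call:
step_arm:
  deltas:
    - [[-0.022, 0.034, 0], 2]
    - [[-0.044, 0.067, 0], 6]
    - [[-0.066, 0.1, 0], 10]
    - [[-0.088, 0.134, 0], 15]
    - [[-0.11, 0.167, 0], 20]
    - [[-0.133, 0.2, 0], 25]
    - [[-0.155, 0.235, 0], 30]
    - [[-0.177, 0.268, 0], 35]
    - [[-0.2, 0.302, 0], 39]
    - [[-0.222, 0.336, 0], 39]
    - [[-0.244, 0.369, 0.02], 39]
    - [[-0.244, 0.369, 0.05], 39]

```text
time_s: 21.6
position: [0.5073, -0.2919, 0.1838]
ee_rot: [0.001, 0.992, -0.123, -0.0]
wrist_force: [0.1, 0.4, -0.8]
finger_gap: 0.192
grip_force: 30.0
```

Call:
step_arm:
  deltas:
    - [[0, 0, 0.02], 0]
    - [[0, 0, 0.04], 0]
    - [[0, 0, 0.04], 0]
    - [[0, 0, 0.04], 0]

```text
time_s: 22.1
position: [0.5095, -0.2867, 0.1457]
ee_rot: [0.0, 0.993, -0.12, 0.0]
wrist_force: [-0.4, -0.3, -1.4]
finger_gap: 0.19
grip_force: 30.0
```

```bash
cat >> h.py <<'E'
def tray(c,s,M,rows=(), cols=()):
    g=cv2.cvtColor(c['image'],cv2.COLOR_RGB2GRAY).astype(int); zz=np.array([0,0,1.])
    L=lambda px:(M.T@(fhit(c,px,np.array([0,0,.017]),zz)-s['position']))[:2].round(4)
    for r in rows:
        d=np.diff(g[r]); print('row',r,[(i,int(d[i]),*L((i+.5,r))) for i in range(120,520) if abs(d[i])>50 and abs(d[i])>=max(abs(d[i-1]),abs(d[i+1]))])
    for q in cols:
        d=np.diff(g[:,q]); print('col',q,[(i,int(d[i]),*L((q,i+.5))) for i in range(10,280) if abs(d[i])>50 and abs(d[i])>=max(abs(d[i-1]),abs(d[i+1]))])
E
python3 - <<'E'
from h import *
c,s,M=bar(.02); cv2.imwrite('pics/w9.png',c['image'][...,::-1])
tray(c,s,M,(90,120,150,250,270),(260,300,370))
goal([0,0,0],-14)
E
```

```text
n 3661 x [0.0228 0.0733]
0.02 z -0.0193 y [-0.0082  0.0081]
0.025 z -0.0209 y [-0.0083  0.0083]
0.03 z -0.0238 y [-0.0432  0.0432]
0.035 z -0.0265 y [-0.0436  0.0435]
0.04 z -0.0288 y [-0.0438  0.0432]
0.045 z -0.0302 y [-0.0433  0.0433]
0.05 z -0.0244 y [-0.0436  0.0438]
0.075 z -0.1576 y [0. 0.]
row 90 [(429, 95, np.float64(0.1118), np.float64(0.0909))]
row 120 [(169, -68, np.float64(0.0895), np.float64(-0.1144)), (427, 75, np.float64(0.0877), np.float64(0.0895)), (428, 75, np.float64(0.0877), np.float64(0.0904))]
row 150 [(237, 68, np.float64(0.0626), np.float64(-0.0585)), (397, -82, np.float64(0.0628), np.float64(0.0656)), (425, 84, np.float64(0.0637), np.float64(0.0885))]
row 250 [(141, 92, np.float64(-0.0191), np.float64(-0.1497)), (179, -84, np.float64(-0.0188), np.float64(-0.113))]
row 270 [(143, 88, np.float64(-0.0377), np.float64(-0.1505)), (390, -62, np.float64(-0.0361), np.float64(0.0647)), (411, 77, np.float64(-0.0364), np.float64(0.083))]
col 260 [(66, -83, np.float64(0.1275), np.float64(-0.0404)), (142, 63, np.float64(0.0679), np.float64(-0.0407))]
col 300 [(67, -86, np.float64(0.1259), np.float64(-0.0098)), (141, 62, np.float64(0.0682), np.float64(-0.0099))]
col 370 [(72, -91, np.float64(0.1228), np.float64(0.0434)), (141, 90, np.float64(0.0688), np.float64(0.0437)), (254, 56, np.float64(-0.0223), np.float64(0.0466)), (273, 66, np.float64(-0.039), np.float64(0.0474))]
t 22.15 pos [ 0.5098 -0.2869  0.1461] hd -13.74 shift [-0.5636 -0.1577  0.1453] yaw 0.26 q [ 0.83  0.49 -0.47  1.79  0.27  0.93 -1.57] F [ 0.4  0.6 -0.9] gap 0.192
```

View pics/w9.png

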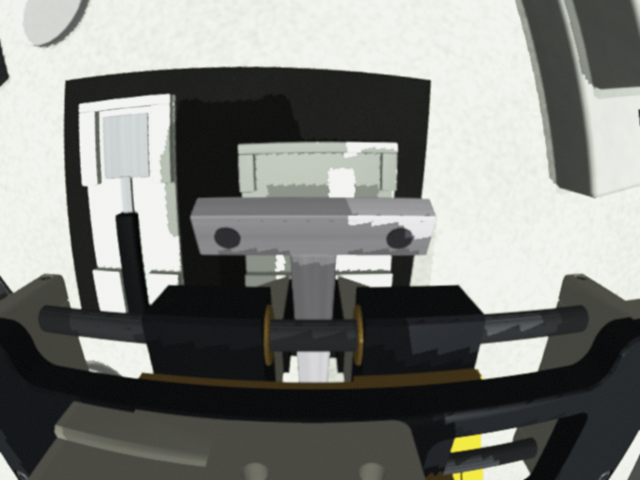

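The spatula lies properly in its tray (blade at (127,145) inside the pocket). The holder's crossbar (columns 192–435, row 230) is over its tray (columns 238–397, far edge at row 142). The tray's centre line is 3 mm to tool +y, so I'll correct that and go down.

Call:
step_arm:
  deltas:
    - [[0.002, 0.003, 0.02], -0.3]
    - [[0.002, 0.003, 0.04], -0.3]
    - [[0.002, 0.003, 0.06], -0.3]
    - [[0.002, 0.003, 0.075], -0.3]
    - [[0.002, 0.003, 0.085], -0.3]
    - [[0.002, 0.003, 0.085], -0.3]
    - [[0.002, 0.003, 0.085], -0.3]

```text
time_s: 23.02
position: [0.5109, -0.2904, 0.0608]
ee_rot: [0.0, 0.993, -0.117, 0.001]
wrist_force: [-0.8, 0.3, -2.8]
finger_gap: 0.191
grip_force: 30.0
```

Call:
step_arm:
  deltas:
    - [[0, 0, 0.004], 0]
    - [[0, 0, 0.008], 0]
    - [[0, 0, 0.012], 0]
    - [[0, 0, 0.016], 0]
    - [[0, 0, 0.02], 0]
    - [[0, 0, 0.024], 0]
    - [[0, 0, 0.024], 0]

```text
time_s: 23.9
position: [0.5097, -0.29, 0.0357]
ee_rot: [-0.0, 0.993, -0.117, -0.001]
wrist_force: [2.1, -0.3, 2.2]
finger_gap: 0.192
grip_force: 30.0
```

```bash
python3 - <<'E'
from h import *
c,s,M=bar(.012); print(s['wrist_force'],s['wrist_torque'],s['position'])
tray(c,s,M,(80,100),(300,))
E
```

```text
n 3509 x [0.0204 0.0733]
0.02 z -0.0139 y [-0.0087  0.0087]
0.025 z -0.0151 y [-0.0085  0.0085]
0.03 z -0.0167 y [-0.0429  0.043 ]
0.035 z -0.0178 y [-0.0433  0.0432]
0.04 z -0.0194 y [-0.0435  0.0434]
0.045 z -0.0206 y [-0.0435  0.0435]
0.05 z -0.0206 y [-0.0435  0.0435]
0.055 z -0.0131 y [-0.0438  0.0432]
0.075 z -0.1576 y [0.0001 0.0001]
[ 2.14927445 -0.31122892  2.19103324] [-0.02628097 -0.14621173  0.01724457] [ 0.50965059 -0.28996928  0.0357083 ]
row 80 [(485, 81, np.float64(0.1052), np.float64(0.0863))]
row 100 [(483, 81, np.float64(0.0947), np.float64(0.0852))]
col 300 [(32, -81, np.float64(0.1231), np.float64(-0.006)), (147, 52, np.float64(0.0673), np.float64(-0.0061))]
```

Call:
step_arm:
  deltas:
    - [[0, 0, 0.004], 0]
    - [[0, 0, 0.008], 0]
    - [[0, 0, 0.012], 0]
    - [[0, 0, 0.015], 0]
    - [[0, 0, 0.017], 0]
    - [[0, 0, 0.017], 0]

```text
time_s: 24.7
position: [0.51, -0.2901, 0.0191]
ee_rot: [-0.0, 0.993, -0.117, -0.0]
wrist_force: [0.6, -0.2, 1.6]
finger_gap: 0.187
grip_force: 30.0
```

```bash
python3 - <<'E'
from h import *
c,s,M=bar(.012); print(s['wrist_force'],s['wrist_torque'],s['position'])
tray(c,s,M,(90,110,130),(260,300,370))
E
```

```text
n 5909 x [0.0128 0.0733]
0.02 z 0.0108 y [-0.0584  0.0587]
0.025 z -0.0096 y [-0.059   0.0571]
0.03 z -0.0102 y [-0.0599  0.0591]
0.035 z -0.011 y [-0.0587  0.0586]
0.04 z -0.0118 y [-0.0585  0.0581]
0.045 z -0.0122 y [-0.0587  0.0587]
0.05 z -0.0124 y [-0.0582  0.0582]
0.055 z 0.0019 y [-0.0585  0.0591]
0.06 z 0.0025 y [-0.0587  0.0588]
0.065 z 0.0024 y [-0.0583  0.0585]
0.075 z -0.1576 y [0.0001 0.0001]
[ 0.63405909 -0.19613654  1.600667  ] [ 0.02889587 -0.08132846  0.02060572] [ 0.50997369 -0.29007253  0.01905369]
row 90 [(498, 87, np.float64(0.0983), np.float64(0.0851))]
row 110 [(496, 80, np.float64(0.0887), np.float64(0.0841))]
row 130 [(495, 87, np.float64(0.0794), np.float64(0.0839))]
col 260 [(22, -87, np.float64(0.1237), np.float64(-0.0226))]
col 300 [(23, -87, np.float64(0.1226), np.float64(-0.0055))]
col 370 [(29, -88, np.float64(0.1205), np.float64(0.0244)), (150, 67, np.float64(0.0668), np.float64(0.0245)), (187, 57, np.float64(0.0507), np.float64(0.0249))]
```

Call:
step_arm:
  deltas:
    - [[0, 0, 0.003], 0]
    - [[0, 0, 0.005], 0]
    - [[0, 0, 0.0065], 0]
    - [[0, 0, 0.0065], 0]
    - [[0, 0, 0.0065], 0]

```text
time_s: 25.38
position: [0.5102, -0.2902, 0.0128]
ee_rot: [-0.0, 0.993, -0.117, -0.0]
wrist_force: [1.3, -0.7, 2.2]
finger_gap: 0.19
grip_force: 30.0
```

```bash
cat >> h.py <<'E'
def prof():
    s=bot.get_state();c=snap('wrist');M=rot(s['ee_rot'])
    px=np.array([(q,r) for r in range(20,275) for q in range(120,520,1)])
    W=wcloud(c,px);T=(W-s['position'])@M
    def line(ax,val,lo,hi,st,w=.002):
        o=1-ax; k=abs(T[:,o]-val)<w
        return [(round(x*1000,1),round(float(np.median(W[k&(abs(T[:,ax]-x)<st/2),2]))*1000,1)) for x in np.arange(lo,hi,st) if (k&(abs(T[:,ax]-x)<st/2)).sum()>2]
    print(s['position'].round(4),s['wrist_force'].round(1))
    print('x@y.02',line(0,.02,.026,.075,.0015)); print('x@y-.025',line(0,-.025,.026,.075,.0015))
    print('y',line(1,.044,-.064,-.036,.0012,.004),line(1,.044,.036,.064,.0012,.004))
    return c,s,M
E
python3 - <<'E'
from h import *
prof()
E
```

```text
[ 0.5102 -0.2902  0.0128] [ 1.3 -0.7  2.2]
x@y.02 [(np.float64(26.0), 6.6), (np.float64(27.5), 6.7), (np.float64(29.0), 6.7), (np.float64(33.5), 21.3), (np.float64(35.0), 21.7), (np.float64(36.5), 21.7), (np.float64(38.0), 21.8), (np.float64(39.5), 22.0), (np.float64(41.0), 21.8), (np.float64(42.5), 21.9), (np.float64(44.0), 21.9), (np.float64(45.5), 22.0), (np.float64(47.0), 22.2), (np.float64(48.5), 22.3), (np.float64(50.0), 22.1), (np.float64(51.5), 22.2), (np.float64(53.0), 16.4), (np.float64(54.5), 6.7), (np.float64(56.0), 6.6), (np.float64(57.5), 6.5), (np.float64(59.0), 16.6), (np.float64(60.5), 16.5), (np.float64(62.0), 16.6), (np.float64(63.5), 16.6), (np.float64(65.0), 16.8), (np.float64(66.5), 15.2), (np.float64(68.0), 2.8), (np.float64(69.5), 2.6), (np.float64(71.0), 2.9), (np.float64(72.5), 2.8), (np.float64(74.0), 2.7)]
x@y-.025 [(np.float64(26.0), 6.9), (np.float64(27.5), 6.7), (np.float64(29.0), 6.6), (np.float64(33.5), 21.4), (np.float64(35.0), 21.6), (np.float64(36.5), 21.8), (np.float64(38.0), 21.9), (np.float64(39.5), 22.0), (np.float64(41.0), 21.8), (np.float64(4
[... 912 characters left out ...]
t64(-43.6), 21.9), (np.float64(-42.4), 22.1), (np.float64(-41.2), 22.1), (np.float64(-40.0), 21.9), (np.float64(-38.8), 22.2), (np.float64(-37.6), 22.1), (np.float64(-36.4), 22.7)] [(np.float64(36.0), 22.9), (np.float64(37.2), 22.1), (np.float64(38.4), 22.1), (np.float64(39.6), 22.0), (np.float64(40.8), 21.9), (np.float64(42.0), 21.9), (np.float64(43.2), 21.8), (np.float64(44.4), 21.5), (np.float64(49.2), 6.8), (np.float64(50.4), 11.3), (np.float64(51.6), 16.5), (np.float64(52.8), 16.8), (np.float64(54.0), 16.6), (np.float64(55.2), 16.6), (np.float64(56.4), 16.8), (np.float64(57.6), 16.7), (np.float64(58.8), 16.6), (np.float64(60.0), 16.7), (np.float64(61.2), 16.5), (np.float64(62.4), 16.1)]
```

The crossbar top reads 22 mm where 18.7 mm is flat, so the last 1.5° remains. It is laterally centred (walls at −49.5 and +50.2, bar ±44.5). Lowering 2.5 mm more.

Call:
step_arm:
  deltas:
    - [[0.0005, 0, 0.0012], 0]
    - [[0.0005, 0, 0.0025], 0]
    - [[0.0005, 0, 0.0027], 0]
    - [[0.0005, 0, 0.0027], 0]

```text
time_s: 25.92
position: [0.5105, -0.2903, 0.0106]
ee_rot: [0.0, 0.993, -0.117, -0.0]
wrist_force: [-2.2, 1.1, 6.5]
finger_gap: 0.19
grip_force: 30.0
```

```bash
python3 - <<'E' | sed 's/np.float64//g'
from h import *
prof()
E
```

```text
[ 0.5105 -0.2903  0.0106] [-2.2  1.1  6.5]
x@y.02 [((26.0), 6.7), ((27.5), 6.6), ((29.0), 6.6), ((30.5), 6.6), ((33.5), 18.4), ((35.0), 18.7), ((36.5), 18.4), ((38.0), 18.8), ((39.5), 18.4), ((41.0), 18.7), ((42.5), 18.7), ((44.0), 18.7), ((45.5), 18.7), ((47.0), 18.7), ((48.5), 18.8), ((50.0), 18.8), ((51.5), 18.6), ((53.0), 13.0), ((54.5), 6.6), ((56.0), 6.5), ((57.5), 6.9), ((59.0), 16.5), ((60.5), 16.8), ((62.0), 16.5), ((63.5), 16.9), ((65.0), 16.6), ((66.5), 7.0), ((68.0), 2.7), ((69.5), 2.8), ((71.0), 3.0), ((72.5), 2.9), ((74.0), 2.6)]
x@y-.025 [((26.0), 6.8), ((27.5), 6.7), ((29.0), 6.6), ((30.5), 7.0), ((33.5), 18.1), ((35.0), 18.5), ((36.5), 18.6), ((38.0), 18.9), ((39.5), 18.5), ((41.0), 18.7), ((42.5), 18.5), ((44.0), 18.7), ((45.5), 18.6), ((47.0), 18.6), ((48.5), 18.7), ((50.0), 18.5), ((51.5), 19.0), ((53.0), 15.3), ((54.5), 6.8), ((56.0), 6.6), ((57.5), 6.8), ((59.0), 16.4), ((60.5), 16.6), ((62.0), 16.7), ((63.5), 16.8), ((65.0), 16.8), ((66.5), 3.2), ((68.0), 2.7), ((69.5), 2.7), ((71.0), 2.5), ((72.5), 2.6), ((74.0), 2.6)]
y [((-61.6), 15.3), ((-60.4), 16.7), ((-59.2), 16.7), ((-58.0), 16.6), ((-56.8), 16.8), ((-55.6), 16.9), ((-54.4), 16.9), ((-53.2), 16.7), ((-52.0), 16.7), ((-50.8), 16.7), ((-49.6), 12.6), ((-48.4), 6.9), ((-44.8), 18.4), ((-43.6), 18.7), ((-42.4), 18.7), ((-41.2), 18.7), ((-40.0), 18.6), ((-38.8), 18.7), ((-37.6), 18.8), ((-36.4), 19.4)] [((36.0), 19.3), ((37.2), 18.7), ((38.4), 18.9), ((39.6), 18.8), ((40.8), 18.6), ((42.0), 18.6), ((43.2), 18.8), ((44.4), 18.2), ((48.0), 7.1), ((49.2), 6.5), ((50.4), 11.2), ((51.6), 16.5), ((52.8), 16.7), ((54.0), 16.5), ((55.2), 16.7), ((56.4), 16.9), ((57.6), 16.6), ((58.8), 16.5), ((60.0), 16.6), ((61.2), 16.6), ((62.4), 16.1)]
```

The crossbar top is flat at 18.7 mm, so the holder is down on the floor and centred. I'll release and retreat.

Call:
step_arm:
  deltas:
    - [[0, 0, -0.0005], 0]
    - [[0, 0, -0.0005], 0]
    - [[0, 0, -0.0005], 0]
    - [[0, 0, -0.0005], 0]
  gripper: -0.2

```text
time_s: 26.48
position: [0.5107, -0.2903, 0.0104]
ee_rot: [-0.0, 0.993, -0.117, -0.0]
wrist_force: [-0.1, 0.5, -0.7]
finger_gap: 0.569
grip_force: 0.0
```

Call:
step_arm:
  deltas:
    - [[0, 0, -0.01], 0]
    - [[0, 0, -0.03], 0]
    - [[0, 0, -0.07], 0]
    - [[0, 0, -0.12], 0]
    - [[0, 0, -0.17], 0]
    - [[0, 0, -0.2], 0]
    - [[0, 0, -0.2], 0]
    - [[0, 0, -0.2], 0]

```text
time_s: 27.48
position: [0.5104, -0.2902, 0.211]
ee_rot: [0.0, 0.993, -0.117, 0.0]
wrist_force: [0.1, 0.1, -0.3]
finger_gap: 0.6
grip_force: 0.0
```

```bash
python3 - <<'E'
from h import *
s=bot.get_state(); print(s['time_s'],s['position'],s['wrist_force'].round(1))
c=snap('wrist'); px=np.array([(q,r) for r in range(20,275) for q in range(20,620)]); W=wcloud(c,px)
def chk(nm,o,h,xr,yr,zr):
    d=np.array([np.cos(np.radians(h)),np.sin(np.radians(h))]);e=np.array([-d[1],d[0]]);q=W[:,:2]-o;x,y=q@d,q@e
    k=(x>xr[0])&(x<xr[1])&(abs(y)<yr)&(W[:,2]>zr[0])&(W[:,2]<zr[1])
    print(nm,k.sum(),'x',np.percentile(x[k],[1,99]).round(4),'y',np.percentile(y[k],[1,50,99]).round(4),'z',W[k,2].mean().round(4))
chk('blade',[.5275,-.1232],-15,(.062,.123),.027,(.0085,.0125))
chk('bar',[.4908,-.2855],-13.4,(.045,.085),.048,(.0172,.022))
c2=snap('top'); a=c2['image'].astype(int); b=np.zeros(1)
P=cloud(c2)
for n_,(q,r) in dict(spanner=(268,205),spanhead=(264,200),spatula_old=(245,240),holder_old=(305,205)).items(): print(n_,P[r-1:r+2,q-1:q+2].reshape(-1,3).mean(0).round(3),a[r,q])
E
```

```text
27.475 [ 0.51039107 -0.29024928  0.21102515] [ 0.1  0.1 -0.3]
blade 2024 x [0.0642 0.1198] y [-0.0226 -0.0005  0.0233] z 0.0098
bar 2319 x [0.046  0.0841] y [-0.0437 -0.0002  0.0438] z 0.0187
spanner [0.563 0.247 0.105] [112 114 117]
spanhead [0.577 0.257 0.116] [ 95  99 101]
spatula_old [0.468 0.318 0.07 ] [58 60 64]
holder_old [0.564 0.143 0.075] [58 59 64]
```

```bash
python3 -c "
from plant import bot
print(bot.finish_job())"
```

```text
the job is handed in; nothing more can be done
None
```

The spatula and the slide holder each lie flat on the floor of their own white tray with heads in the pockets; the spanner is still on the rest, and the job was handed in at about 27.5 s of the 61 s.

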